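Shut and latch the sliding gate of a laser enclosure

TASK

Close the sliding gate of the blue laser enclosure and latch it: lift the steel latch bar by its black knob over the keeper's tooth, bring the gate along against its spring buffer, and let the bar drop fully home in the keeper's notch. Go by feel and do not force the bar against the keeper; leave the bar holding the gate by itself and the other things where they are.

Things in the scene. Friction and masses are not known exactly. Their poses are not given: they have to be found in the camera images.
- housing: Blue sheet-metal enclosure, 160 (x) x 400 (y) x 130 mm high, fixed on the table. Origin: centre of its underside. The mechanism is on its +x face (the side away from the robot); the gate slides along housing +y to shut. In front of that face, in line with the latch bar, stands a fixed dark steel keeper, 16 mm thick (housing x 100 to 116 mm).
- notch_nominal (a point): Fixed to the housing at (108, 89, 104) mm: nominal centre of the mouth of the keeper's notch, level with the tooth's top. Notch: 14 mm wide along housing y, 18 mm deep, vertical sides. The keeper, bolted through slots, is not measured: true notch, tooth and wall lie up to 15 mm either way along housing y and 0 to 3 mm lower. It is bent by over 15 N.
- tooth_nominal (a point): Fixed to the housing at (108, 68, 104) mm: nominal centre of the top of the keeper's tooth, flat, 28 mm long along housing y, vertical ends; the bar's lug must be lifted over it. The notch follows on its +y side, and after the notch a back wall 26 mm long, as high as the tooth: a bar moved on too fast or too high passes the notch. True place off as for the notch.
- gate (a joint): Travel of the sliding gate (blue panel 140 wide x 95 high x 8 mm), m: 0 fully open, grows as it shuts (housing +y), stop at 0.100. Friction about 1.5 N. From 0.050 on it meets a spring buffer that pushes it back open (3 N plus 0.12 N per mm). With the keeper at nominal the lug is centred in the notch at 0.074.
- latch (a joint): Angle of the steel latch bar about its pivot on the gate, rad: 0 = down on its own stop (before the keeper, and also when fully home in the notch), grows as the free end is lifted, to 0.6. The bar (about 250 g, damped) sinks by its weight in about 0.2 s when let go. Pivot at housing (108, -140 + travel, 92) mm, axis along housing x. On the tooth it reads 0.07 to 0.09.
- knob (a point): Centre of the black knob on the bar, the part to grasp: a cylinder 20 mm in diameter, 28 mm long, axis along housing x, on an 8 mm steel stem rising from the bar. It lies 115 mm along the bar (housing +y) from the pivot and 68 mm above the pivot: 160 mm above the table when the bar is down, 36 mm above the bar's top, 30 mm above the housing's.
- lug_foot (a point): Centre of the underside of the square steel lug (10 x 10 mm) at the free end of the bar, the part that goes into the notch: 155 mm along the bar from the pivot; underside 90 mm above the table when the bar is down, 14 mm below the tooth's nominal top.
- mirror_post: bystander: black square mirror mount 44 mm on a steel post, 110 mm high. Origin: centre of its underside.
- driver: bystander: black-handled screwdriver lying on the table.
- viewing_disc: bystander: yellow disc 52 mm in diameter, 8 mm thick, on the table. Origin: centre of its underside.
- meter: bystander: white box 70 x 90 x 35 mm standing on the housing's top. Origin: centre of its underside.

How it is judged:
On the way, in this order (a step that is already met when the one before it is completed fails the run):
1. the bar is lifted while the gate is still open (value of joint latch above 0.06 rad and value of joint gate below 0.053 m), for 0.1 s.
2. the lug is down in the notch with the gate shut (value of joint latch below 0.025 rad and value of joint gate between 0.053 and 0.095 m), for 0.2 s.
At the end, for the whole second after the job is handed in: the gate is shut (travel 53 to 95 mm, wherever the keeper holds it), the latch bar is down in the notch (angle under 0.025 rad), both at rest and held by the latch alone (all of step 2 and velocity of joint gate between -0.01 and 0.01 m/s and velocity of joint latch between -0.05 and 0.053 rad/s); the robot touches nothing.
It fails at once if the bar is forced against the keeper with more than 15 N (contact force between latch and keeper above 15 N).
It fails at once if a bystander is moved more than 20 mm (distance of any of mirror_post, driver, viewing_disc, meter from where it was at the start of the episode above 0.02 m).
It also fails if it takes over 51 s, if anything falls off the work surface, if the arm or the gripper's body presses on something with over 40 N, if the wrist force passes 120 N, or if a joint passes its speed limit or range.

ROBOT

A 6-joint arm with a two-finger parallel gripper is mounted at the origin on the work surface. World frame = base frame: x ahead of the robot, y to its left, z up, the work surface at z = 0. Lengths are in m, angles in rad, forces in N, time in s.
With the tool pointing down it reaches from about 0.225 to 0.725 m from the base axis. Payload 3.1 kg.
Tool frame: the origin (TCP) lies at the very end of the fingers, on their centre line; the grasp point (between the pads) lies 19 mm behind it; z points along the fingers, y is the direction in which the jaws open and shut (so a half turn about z gives the same grasp; the last joint's range is limited). The gripper opens to 85 mm and grips with 20 to 120 N. Pads are 22 mm wide; open, the fingers measure 114 mm over their backs; the gripper's body (76 mm by 85 mm) begins 54 mm behind the grasp point. The pads swing forward as they close: fully open they stand 13 mm farther back than shut.
Start: joints at [-1.289, 0.048, 0.099, 1.622, 0, 1.443], TCP at [0.209, -0.482, 0.231] pointing down, gripper open.
Joint ranges: [-2.91, 2.91], [-0.99, 1.94], [-1.21, 1.42], [-2.12, 2.29], [-1.49, 1.47], [-3.14, 3.14]. Speed limits (rad/s): [2.79, 2.79, 3.14, 3.14, 3.14, 3.14].

INTERFACE

Orientations are given as a unit quaternion [w, x, y, z].
In Python, from cell import robot gives the robot as it stands. The module is installed in compiled form; this text tells all that it offers.
- The arm moves only by the tool play_rows, never from a script. Its argument "deltas" is one flat list of numbers, 6 for each row, row after row: the shift along the tool's x, y, z in cm, then the turn, a rotation vector about the tool's x, y, z in degrees. A call has 1 to 5 rows; each row shifts and turns the commanded pose from where the row before left it, along the tool's axes as they then stand; what a row does not reach is not made up. A row lasts 1/12 s, in which the tool goes at most 41.7 mm and 7.16 degrees, less where a joint would pass 70% of its speed; a pose out of reach is approached as far as the arm can. A call with a gripper value outside its range is refused whole. "fingers" is the opening in per cent of the stroke, from 0 (shut) to 100 (fully open), set as the call begins (left out, the last holds). The fingers move at their own pace and stop on an object; "newtons" is the grip in N (left out, the last holds). Time passes only in rows, so rows that do not move let the fingers close. It gives the time, the measured TCP pose, the force and the opening at its end, in the units of the state.
- robot.get_state(): the state, without advancing time (a new reading comes with each control period).
- robot.get_image(name): name is "side" or "top" or "wrist"; returns (picture, depth): 400x640x3 uint8, red, green, blue; 400x640 float32, m along the optical axis (not along the pixel's ray), 0 where there is no reading.
- robot.calibration(name): a dict with "K" (3x3 intrinsics, pixels), "R" (3x3) and "t" (3): a world point X has camera coordinates R X + t; the wrist camera has in their place "hand_eye" (4x4, takes a point from camera to tool coordinates, whose origin is the TCP and whose axes are the flange's). Camera axes: x right, y down, z forward; pixel columns grow to the right and rows downward; lengths in m; the calibration is good to about 2 mm. A picture is of the moment at which its call begins: read the wrist's pose just before it. calibration takes no time and is no camera call.
- robot.sign_off(): hands the job in, once; it reports no verdict.
Trained networks look in the newest picture that a camera, given by its name, has taken for a name from the list of things; names that differ only in an ending like _2 or _b are one class to them, and where a whole thing is asked for, a point or a joint stands for the part that bears it (a point fixed in the world has none). Each returns a list of dicts, best first, with "confidence" (0 to 1); they miss things now and then, are a little off and sometimes report something else, mostly with a low value. They report only what shows in the picture. A call takes as long as a camera call.
- robot.spot_in(query, camera): "rect" ([centre column, centre row, width, height] in pixels, round what is visible of it).
The state is a dict: "time_s": time; "joint_pos": joint angles; "joint_vel": joint speeds; "joint_efforts": joint torques, N m; "eef_pos": TCP position; "tcp_rot": TCP orientation; "contact_force": force on the tool from outside, world axes, zero at the start; "torque": the same for the moment, N m; "opening": opening from 0.0 (shut) to 1.0 (fully open).
Only numpy, scipy, OpenCV 4.12 (cv2) and the standard library are available. Lean on these libraries where they do the work, as an engineer would, in place of code of your own. Each camera call takes 0.05 s, during which the arm holds its last target. There are 200 camera calls.

## Working session

There is one attempt and no reset: what is moved stays moved. The work goes in short steps, Python scripts to look and compute and a tool call to move; the robot and the scene stay as the last step left them, time stands still between calls to the robot, and variables do not carry over. Pictures are saved under pics/ and viewed, about 8 in all and at most 12, crops included, and the job is handed in when it is done.

Besides the shell and the picture viewer there is one more tool, called as name(argument=value, ...), one argument or row to a line, values as JSON. play_rows: Moves the arm, as the interface text tells. Its arguments: {"type":"object","properties":{"deltas":{"type":"array"},"fingers":{"type":"number"},"newtons":{"type":"number"}},"required":["deltas"]}

```bash
mkdir -p pics
cat > h.py <<'E'
from cell import robot
import numpy as np, cv2
from scipy.spatial.transform import Rotation as Ro
def snap(n,f=None):
    s=robot.get_state(); im,d=robot.get_image(n); 
    if f: cv2.imwrite('pics/'+f,im[:,:,::-1])
    return s,im,d
def cal(n,s=None):
    c=robot.calibration(n); K=np.array(c['K'])
    if n=='wrist':
        q=s['tcp_rot']; T=np.eye(4); T[:3,:3]=Ro.from_quat([q[1],q[2],q[3],q[0]]).as_matrix(); T[:3,3]=s['eef_pos']
        M=T@np.array(c['hand_eye']); return K,M
    M=np.eye(4); R=np.array(c['R']); M[:3,:3]=R.T; M[:3,3]=-R.T@np.array(c['t']); return K,M
def cloud(d,K,M):
    v,u=np.mgrid[:d.shape[0],:d.shape[1]]
    P=np.stack([(u-K[0,2])/K[0,0]*d,(v-K[1,2])/K[1,1]*d,d],-1)
    return P@M[:3,:3].T+M[:3,3]
E
python3 - <<'E'
from h import *
s=robot.get_state(); print(s)
for n in ['top','side']:
    s,im,d=snap(n,n+'0.png'); K,M=cal(n,s); C=cloud(d,K,M); np.save(n+'C.npy',C); print(n,M[:3,3],M[:3,2])
    for q in ['knob','housing','lug_foot','gate','latch','meter','mirror_post']:
        for r in robot.spot_in(q,n)[:2]:
            c,rr=int(r['rect'][0]),int(r['rect'][1]); print(q,np.round(r['rect']),round(r['confidence'],2),C[min(rr,399),min(c,639)].round(3))
E
```

```text
{'time_s': 0.0, 'joint_pos': array([-1.28880172e+00,  4.87408535e-02,  9.75435481e-02,  1.62201671e+00,
       -2.79460523e-05,  1.44301049e+00]), 'joint_vel': array([-1.39053972e-03,  1.64212294e-04, -1.28887541e-04,  1.15243981e-03,
       -7.34449272e-04, -4.01434096e-05]), 'joint_efforts': array([ 1.95713933e-04, -3.38783026e+01,  3.20015323e+01,  2.04284006e-02,
        6.31406965e-05, -1.37375817e-07]), 'eef_pos': array([ 0.20897216, -0.48092168,  0.23009512]), 'tcp_rot': array([-1.20417371e-03,  9.79082608e-01,  2.03459542e-01, -1.07046161e-04]), 'contact_force': array([ 0.50107988,  0.66996437, -0.20655518]), 'torque': array([ 0.03263037, -0.02575582, -0.06646811]), 'opening': 1.0033451007277912}
top [0.48312145 0.02800915 0.99139856] [ 0.08885804  0.0210545  -0.99582175]
knob [385. 233.  90.  22.] 0.6 [ 0.506 -0.094  0.003]
knob [364. 287. 232. 143.] 0.49 [ 0.403 -0.042  0.129]
housing [364. 287. 229. 140.] 0.66 [ 0.403 -0.042  0.129]
lug_foot [385. 233.  90.  12.] 0.92 [ 0.504 -0.095 -0.002]
gate [384. 232.  94.  21.] 0.59 [ 0.505 -0.079  0.126]
latch [384. 231.  88.  24.] 0.57 [ 0.505 -0.079  0.126]
latch [364. 290. 235. 142.] 0.41 [ 0.4   -0.043  0.133]
meter [446. 300.  60.  46.] 0.6 [ 0.389 -0.181  0.165]
side [0.01435709 0.66203637 0.8121514 ] [ 0.5183536  -0.55757648 -0.6483965 ]
knob [384. 187.  43.  51.] 0.68 [ 0.503 -0.071  0.114]
housing [408. 245. 160. 187.] 0.74 [0.352 0.051 0.129]
lug_foot [381. 187.  36.  45.] 0.97 [ 0.501 -0.056  0.124]
gate [382. 188.  38.  49.] 0.77 [ 0.502 -0.066  0.114]
gate [408. 242. 156. 186.] 0.57 [0.354 0.048 0.13 ]
latch [381. 186.  39.  44.] 0.93 [ 0.501 -0.06   0.124]
meter [457. 175.  42.  41.] 0.92 [ 0.379 -0.155  0.163]
mirror_post [294. 247.  22.  50.] 0.68 [0.551 0.158 0.06 ]
```

Run:
```python
from h import *
C=np.load('topC.npy'); im=cv2.imread('pics/top0.png')
m=(abs(C[...,2]-.13)<.006)&(C[...,0]<.49)
P=C[m][:,:2].astype(np.float32); 
big=m.astype(np.uint8); n,l,st,_=cv2.connectedComponentsWithStats(big); k=1+np.argmax(st[1:,4]); P=C[l==k][:,:2].astype(np.float32)
r=cv2.minAreaRect(P); print(r, cv2.boxPoints(r).round(3))
z=C[...,2]; kk=(z>.15)&(z<.18); n,l,st,ce=cv2.connectedComponentsWithStats(kk.astype(np.uint8))
for i in range(1,n):
    if st[i,4]>8: print(st[i],C[l==i].mean(0).round(4),C[l==i].min(0).round(3),C[l==i].max(0).round(3))
t=cv2.resize(im[170:370,220:520],None,fx=2.6,fy=2.6); cv2.imwrite('pics/t.png',t)
s=cv2.imread('pics/side0.png'); cv2.imwrite('pics/s.png',cv2.resize(s[130:350,260:500],None,fx=2.6,fy=2.6))
```

```text
((0.3917580842971802, -0.04293432831764221), (0.1644207090139389, 0.4001142382621765), 12.331049919128418) [[ 0.269  0.135]
 [ 0.354 -0.256]
 [ 0.515 -0.221]
 [ 0.429  0.17 ]]
[359 225  14  17 181] [ 0.5003 -0.0422  0.1688] [ 0.486 -0.054  0.161] [ 0.514 -0.031  0.174]
[ 414  277   60   49 2237] [ 0.3867 -0.1783  0.1658] [ 0.344 -0.229  0.15 ] [ 0.428 -0.13   0.172]
```

View pics/t.png

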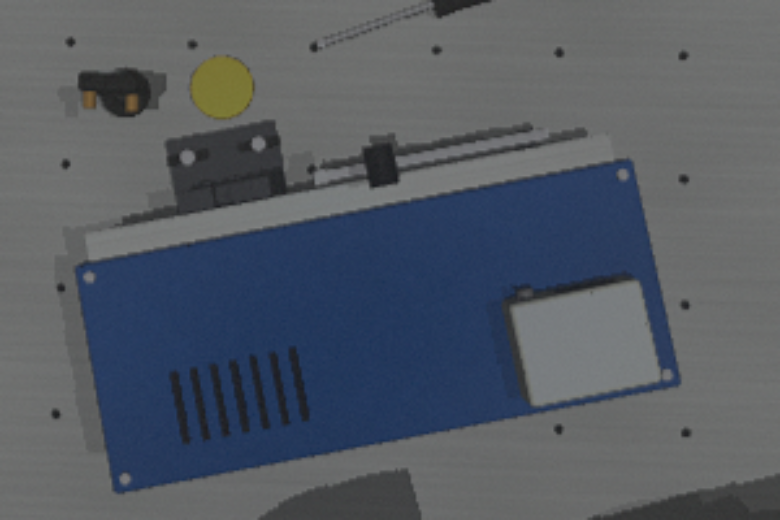

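View pics/s.png

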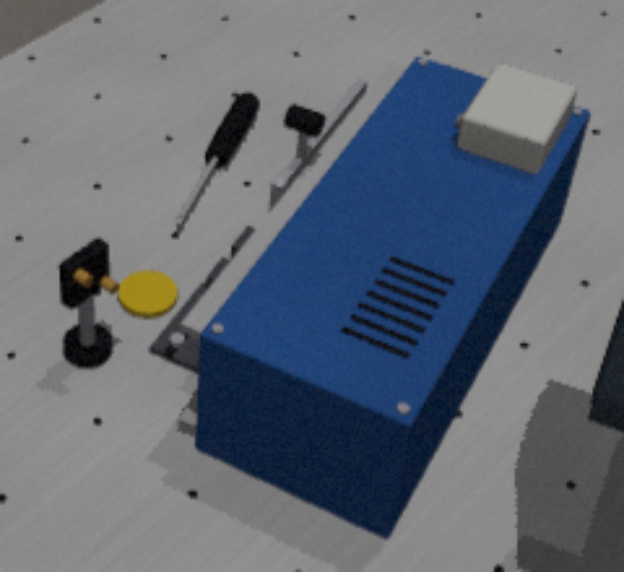

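The top view shows the knob at crop (380,165), keeper at (165–285, 120–205) to its +y side, meter on the housing and mirror post clear. The side view shows bar down, ahead of the keeper. Housing yaw is about 12.3°, and the knob is at (0.500, -0.042, 0.16), which agrees with an open gate.

play_rows(
  deltas=[3, -1.9, 0, 0, 0, 0, 3, -1.9, 0, 0, 0, 0, 3, -1.9, 0, 0, 0, 0, 3, -1.9, 0, 0, 0, 0, 3, -1.9, 0, 0, 0, 0],
)

```text
time_s: 1.22
eef_pos: [0.3095, -0.3334, 0.2314]
tcp_rot: [0.0, 0.979, 0.203, 0.0]
contact_force: [0.7, -0.7, -0.5]
opening: 1.0
```

play_rows(
  deltas=[3, -1.9, 0, 0, 0, 0, 3, -1.9, 0, 0, 0, 0, 3, -1.9, 0, 0, 0, 0, 3, -1.9, 0, 0, 0, 0, 3, -1.9, 0, 0, 0, 0],
)

```text
time_s: 1.63
eef_pos: [0.4094, -0.1862, 0.2316]
tcp_rot: [0.0, 0.979, 0.203, 0.0]
contact_force: [-0.3, -0.7, 0.4]
opening: 1.002
```

play_rows(
  deltas=[2.8, -1.9, 0, 0, 0, 0, 2.8, -1.9, 0, 0, 0, 0, 2.8, -1.9, 0, 0, 0, 0, 2.8, -1.9, 0, 0, 0, 3.7, 2.8, -1.9, 0, 0, 0, 7],
)

```text
time_s: 2.05
eef_pos: [0.5012, -0.0447, 0.2316]
tcp_rot: [0.0, 0.994, 0.111, 0.0]
contact_force: [0.8, -1.2, 0.4]
opening: 0.995
```

Run:
```python
from h import *
print(robot.calibration('wrist'))
s,im,d=snap('wrist','w0.png'); print(s['eef_pos'],s['tcp_rot'],s['time_s'],s['contact_force'],s['joint_pos'])
K,M=cal('wrist',s);C=cloud(d,K,M);np.save('wC.npy',C)
for q in ['knob','lug_foot','latch']:
  for r in robot.spot_in(q,'wrist')[:2]: print(q,np.round(r['rect']),r['confidence'])
```

```text
{'K': array([[318.82283046,   0.        , 321.74422241],
       [  0.        , 318.82283046, 200.6079269 ],
       [  0.        ,   0.        ,   1.        ]]), 'hand_eye': array([[ 1.30496980e-04, -9.54700045e-01, -2.97569836e-01,
         7.62951008e-02],
       [ 9.99999686e-01, -1.08097022e-04,  7.85352355e-04,
        -8.36197537e-05],
       [-7.81942342e-04, -2.97569845e-01,  9.54699731e-01,
        -1.43481242e-01],
       [ 0.00000000e+00,  0.00000000e+00,  0.00000000e+00,
         1.00000000e+00]])}
[ 0.50121815 -0.04471022  0.23159401] [8.37115656e-05 9.93859799e-01 1.10646459e-01 2.31705938e-04] 2.05 [ 0.77974066 -1.18814181  0.3922624 ] [-2.22305136e-01 -9.18701151e-03  4.17173189e-02  1.62120797e+00
 -6.65796813e-06  2.69754055e+00]
knob [368. 209. 208.  53.] 0.7
lug_foot [368. 211. 210.  58.] 0.82
latch [368. 208. 205.  57.] 0.87
latch [227.  90.  48.  49.] 0.71
```

View pics/w0.png

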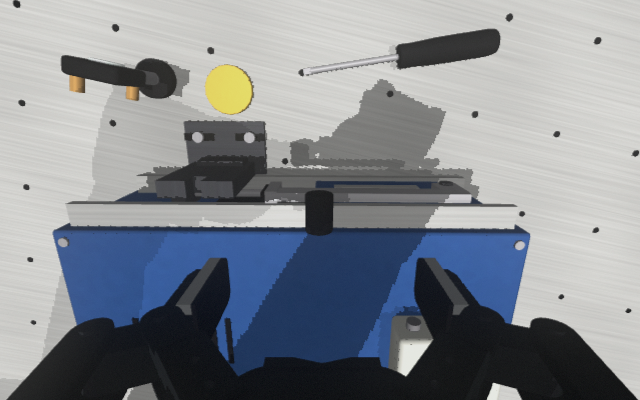

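Knob at (319,213); the keeper is at columns 155–265, rows 160–200, with a gap near column 195. Next I measure the keeper profile in the housing frame.

Run:
```python
from h import *
C=np.load('wC.npy'); im=cv2.imread('pics/w0.png').astype(int)
def frame(C,m):
    pass
def comp(m):
    n,l,st,_=cv2.connectedComponentsWithStats(m.astype(np.uint8)); return l==1+np.argmax(st[1:,4])
# straight edge direction: knob + slit; use guide strip front edge row fit
kn=comp((C[...,2]>.152)&(C[...,2]<.176)&(C[...,0]>.46)&(abs(C[...,1]+.042)<.04)); k=C[kn]
print('knob',kn.sum(),k.min(0),k.max(0),np.median(k,0))
m=(abs(C[...,2]-.13)<.005); m[:203]=False
# far edge of housing top (largest x) per y-bin
P=C[m]; ys=np.arange(-.2,.14,.01); E=[]
for y in ys:
    q=P[abs(P[:,1]-y)<.004]
    if len(q)>5: E.append((y,np.percentile(q[:,0],98)))
E=np.array(E); f=np.polyfit(E[:,0],E[:,1],1); r=E[:,1]-np.polyval(f,E[:,0]); f=np.polyfit(E[abs(r)<.004,0],E[abs(r)<.004,1],1);print('yaw edge',np.degrees(np.arctan(-f[0])),f)
th=np.radians(12.33); R=np.array([[np.cos(th),np.sin(th)],[-np.sin(th),np.cos(th)]])
H=C.copy(); H[...,:2]=(C[...,:2]-np.array([.3918,-.0429]))@R.T
np.save('wH.npy',H)
kk=H[kn]; print('knob H',kk.min(0),kk.max(0))
s=(abs(H[...,0]-.108)<.009)&(H[...,2]>.06)
for y in np.arange(-.05,.15,.003):
    q=H[s&(abs(H[...,1]-y)<.0015)]
    if len(q): print(round(y,3),len(q),np.percentile(q[:,2],[10,50,95]).round(3))
cv2.imwrite('pics/w0c.png',cv2.resize(cv2.imread('pics/w0.png')[140:240,140:340],None,fx=4,fy=4,interpolation=cv2.INTER_CUBIC))
```

```text
knob 1211 [ 0.48660597 -0.05460873  0.15238564] [ 0.51755038 -0.03008291  0.17219696] [ 0.50430891 -0.04178209  0.16885769]
yaw edge 12.329968108115953 [-0.21858323  0.46354833]
knob H [ 0.09319931 -0.03271835  0.15238564] [ 0.1220946  -0.01326001  0.17219696]
-0.05 56 [0.113 0.123 0.126]
-0.047 70 [0.114 0.124 0.311]
-0.044 108 [0.116 0.125 0.312]
-0.041 128 [0.117 0.306 0.315]
-0.038 195 [0.118 0.306 0.316]
-0.035 167 [0.12  0.306 0.316]
-0.032 230 [0.162 0.306 0.317]
-0.029 230 [0.167 0.306 0.316]
-0.026 238 [0.169 0.171 0.317]
-0.023 220 [0.17  0.306 0.317]
-0.02 258 [0.169 0.305 0.316]
-0.017 284 [0.168 0.306 0.317]
-0.014 254 [0.163 0.306 0.317]
-0.011 217 [0.124 0.307 0.317]
-0.008 145 [0.118 0.309 0.314]
-0.005 107 [0.116 0.125 0.313]
-0.002 64 [0.114 0.124 0.125]
0.001 65 [0.114 0.124 0.126]
0.004 62 [0.113 0.122 0.125]
0.007 69 [0.112 0.124 0.125]
0.01 69 [0.112 0.123 0.125]
0.013 174 [0.104 0.125 0.314]
0.016 430 [0.123 0.268 0.312]
0.019 1438 [0.248 0.269 0.284]
0.022 201 [0.119 0.277 0.304]
0.025 134 [0.161 0.297 0.301]
0.028 680 [0.26  0.297 0.298]
0.031 766 [0.266 0.29
[... 453 characters left out ...]

0.079 103 [0.078 0.102 0.119]
0.082 68 [0.07  0.102 0.12 ]
0.085 39 [0.067 0.085 0.121]
0.088 46 [0.07  0.085 0.121]
0.091 81 [0.073 0.085 0.12 ]
0.094 86 [0.072 0.085 0.117]
0.097 234 [0.085 0.096 0.115]
0.1 102 [0.074 0.102 0.118]
0.103 104 [0.077 0.102 0.118]
0.106 98 [0.077 0.102 0.118]
0.109 107 [0.073 0.102 0.118]
0.112 98 [0.08  0.102 0.118]
0.115 106 [0.075 0.102 0.119]
0.118 102 [0.077 0.102 0.119]
0.121 81 [0.078 0.102 0.118]
0.124 10 [0.115 0.119 0.121]
0.127 12 [0.115 0.118 0.122]
0.13 14 [0.113 0.118 0.121]
0.133 15 [0.113 0.117 0.121]
0.136 14 [0.113 0.118 0.12 ]
0.139 13 [0.114 0.116 0.121]
0.142 14 [0.112 0.117 0.12 ]
0.145 16 [0.113 0.118 0.121]
0.148 16 [0.113 0.117 0.121]
```

View pics/w0c.png

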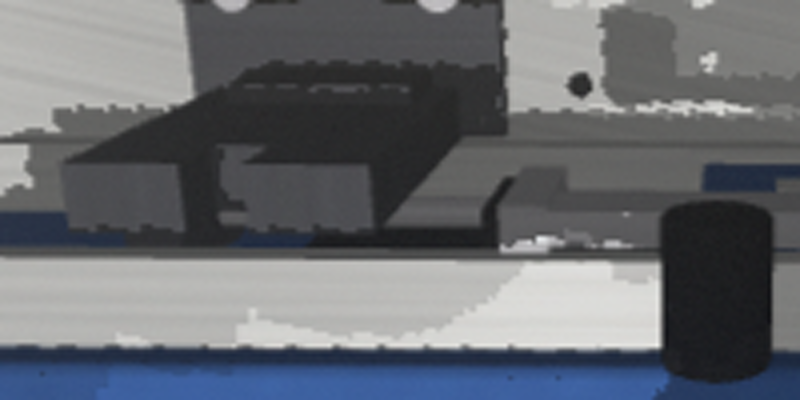

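The crop clearly shows wall (60–185), notch gap (185–250), tooth (250–375) and bar end with lug at about 500. I refine the edges next.

Run:
```python
from h import *
H=np.load('wH.npy')
m=(abs(H[...,0]-.108)<.007)&(abs(H[...,2]-.102)<.002)
y=np.sort(H[m][:,1]); y=y[(y>.04)]; print(np.histogram(y,bins=np.arange(.05,.126,.001)))
g=np.diff(y); i=np.argmax(g); print(y[0],y[i],y[i+1],y[-1],np.median(H[m][:,2]))
m=(abs(H[...,2]-.1255)<.002)&(H[...,0]>.09)&(H[...,0]<.13)&(abs(H[...,1])<.15); print('bar top',np.percentile(H[m],[0,2,50,98,100],axis=0).round(4))
k=(H[...,2]>.163)&(H[...,2]<.175)&(H[...,0]>.09)&(abs(H[...,1]+.023)<.015); print(np.percentile(H[k],[1,50,99],axis=0))
```

```text
(array([ 0,  0,  0, 12, 19, 14, 17, 16, 16, 20, 14, 17, 20, 13, 17, 15, 14,
       16, 21, 18, 16, 15, 16, 17, 17, 18, 16, 18, 15, 18, 16, 13,  4,  0,
        0,  0,  0,  0,  0,  0,  0,  0,  0,  0,  0, 11, 23, 16, 17, 17, 19,
       15, 18, 16, 19, 14, 18, 19, 14, 17, 18, 14, 19, 17, 17, 20, 15, 13,
       18, 14, 19, 15,  3,  0,  0]), array([0.05 , 0.051, 0.052, 0.053, 0.054, 0.055, 0.056, 0.057, 0.058,
       0.059, 0.06 , 0.061, 0.062, 0.063, 0.064, 0.065, 0.066, 0.067,
       0.068, 0.069, 0.07 , 0.071, 0.072, 0.073, 0.074, 0.075, 0.076,
       0.077, 0.078, 0.079, 0.08 , 0.081, 0.082, 0.083, 0.084, 0.085,
       0.086, 0.087, 0.088, 0.089, 0.09 , 0.091, 0.092, 0.093, 0.094,
       0.095, 0.096, 0.097, 0.098, 0.099, 0.1  , 0.101, 0.102, 0.103,
       0.104, 0.105, 0.106, 0.107, 0.108, 0.109, 0.11 , 0.111, 0.112,
       0.113, 0.114, 0.115, 0.116, 0.117, 0.118, 0.119, 0.12 , 0.121,
       0.122, 0.123, 0.124, 0.125]))
0.053695825469501794 0.0820990018633437 0.09529073353324005 0.12247696253085 0.10253468799146143
bar top [[ 0.103  -0.1474  0.1235]
 [ 0.104  -0.1446  0.1236]
 [ 0.108  -0.0745  0.1248]
 [ 0.1119  0.0198  0.1262]
 [ 0.113   0.0222  0.1268]]
[[ 0.09424704 -0.0320138   0.1632037 ]
 [ 0.10925987 -0.02271258  0.16922403]
 [ 0.12176054 -0.01353972  0.17153634]]
```

play_rows(
  deltas=[0.16, -0.24, 1, 0, 0, 0.4, 0, 0, 2.5, 0, 0, 0, 0, 0, 2.5, 0, 0, 0, 0, 0, 2, 0, 0, 0, 0, 0, 1, 0, 0, 0],
  fingers=60,
  newtons=20,
)

```text
time_s: 2.67
eef_pos: [0.499, -0.0446, 0.1375]
tcp_rot: [-0.001, 0.994, 0.108, -0.003]
contact_force: [-0.6, 0.1, -0.5]
opening: 0.601
```

play_rows(
  deltas=[0, 0, 0, 0, 0, 0, 0, 0, 0, 0, 0, 0, 0, 0, 0, 0, 0, 0, 0, 0, 0, 0, 0, 0, 0, 0, 0, 0, 0, 0],
  fingers=0,
  newtons=20,
)

```text
time_s: 3.08
eef_pos: [0.5018, -0.0442, 0.1423]
tcp_rot: [0.0, 0.994, 0.109, 0.0]
contact_force: [-2.5, 0.3, -0.8]
opening: 0.221
```

play_rows(
  deltas=[0, 0, 0, 0, 0, 0, 0, 0, 0, 0, 0, 0, 0, 0, 0, 0, 0, 0, 0, 0, 0, 0, 0, 0],
)

```text
time_s: 3.42
eef_pos: [0.5018, -0.0442, 0.1422]
tcp_rot: [0.001, 0.994, 0.109, 0.0]
contact_force: [-3.6, -1.5, 3.4]
opening: 0.224
```

play_rows(
  deltas=[0, 0.2, -0.3, 0, 0, 0, 0, 0.2, -0.3, 0, 0, 0, 0, 0.2, -0.3, 0, 0, 0, 0, 0.2, -0.3, 0, 0, 0, 0, 0.15, -0.3, 0, 0, 0],
)

```text
time_s: 3.83
eef_pos: [0.5036, -0.053, 0.1561]
tcp_rot: [-0.0, 0.994, 0.109, -0.0]
contact_force: [-0.6, 1.0, -3.3]
opening: 0.228
```

play_rows(
  deltas=[0, 0, 0, 0, 0, 0, 0, 0, 0, 0, 0, 0],
)

```text
time_s: 4.0
eef_pos: [0.5037, -0.0532, 0.1564]
tcp_rot: [-0.0, 0.994, 0.109, -0.0]
contact_force: [-2.1, 1.4, -2.8]
opening: 0.224
```

play_rows(
  deltas=[0, -0.5, 0, 0, 0, 0, 0, -0.5, 0, 0, 0, 0, 0, -0.5, 0, 0, 0, 0, 0, -0.5, 0, 0, 0, 0, 0, -0.5, 0, 0, 0, 0],
)

```text
time_s: 4.42
eef_pos: [0.4983, -0.0283, 0.1562]
tcp_rot: [0.0, 0.994, 0.109, 0.0]
contact_force: [-0.3, -2.1, -4.4]
opening: 0.227
```

play_rows(
  deltas=[0, -0.7, 0, 0, 0, 0, 0, -0.7, 0, 0, 0, 0, 0, -0.6, 0, 0, 0, 0, 0, -0.5, 0, 0, 0, 0, 0, -0.5, 0, 0, 0, 0],
)

```text
time_s: 4.83
eef_pos: [0.492, 0.0003, 0.1561]
tcp_rot: [0.001, 0.994, 0.109, 0.0]
contact_force: [2.5, -5.6, -7.9]
opening: 0.223
```

play_rows(
  deltas=[0, 0, 0, 0, 0, 0, 0, 0, 0, 0, 0, 0],
)

```text
time_s: 5.0
eef_pos: [0.4918, 0.001, 0.1563]
tcp_rot: [-0.0, 0.994, 0.109, 0.0]
contact_force: [0.5, -1.9, -6.0]
opening: 0.225
```

Run:
```python
from h import *
s,im,d=snap('wrist','w1.png'); print(s['eef_pos'],s['time_s'],s['contact_force'])
K,M=cal('wrist',s);C=cloud(d,K,M)
th=np.radians(12.33); R=np.array([[np.cos(th),np.sin(th)],[-np.sin(th),np.cos(th)]])
H=C.copy(); H[...,:2]=(C[...,:2]-np.array([.3918,-.0429]))@R.T
np.save('wH1.npy',H); print('tcp H',(s['eef_pos'][:2]-np.array([.3918,-.0429]))@R.T)
s=(abs(H[...,0]-.108)<.007)
for y in np.arange(.04,.13,.002):
    q=H[s&(abs(H[...,1]-y)<.001)&(H[...,2]<.16)]
    if len(q): print(round(y,3),len(q),np.percentile(q[:,2],[10,50,95]).round(4))
cv2.imwrite('pics/w1c.png',cv2.resize(im[120:280,140:380,::-1],None,fx=3.2,fy=3.2,interpolation=cv2.INTER_CUBIC))
```

```text
[0.49183446 0.00096629 0.15629876] 5.0 [ 0.46268068 -1.90458398 -5.96527758]
tcp H [0.10709435 0.02149291]
0.04 90 [0.0002 0.1293 0.1395]
0.042 125 [0.0063 0.134  0.1404]
0.044 118 [0.0065 0.135  0.1407]
0.046 115 [0.0062 0.1356 0.1412]
0.048 116 [0.0066 0.136  0.1411]
0.05 123 [0.007  0.137  0.1413]
0.052 117 [0.0066 0.1367 0.1415]
0.054 402 [0.0195 0.081  0.1413]
0.056 143 [0.1023 0.1338 0.142 ]
0.058 139 [0.1024 0.1327 0.1423]
0.06 148 [0.1022 0.1334 0.1424]
0.062 173 [0.1025 0.1359 0.1429]
0.064 197 [0.1025 0.1264 0.1429]
0.066 178 [0.1027 0.1342 0.1434]
0.068 162 [0.1031 0.1387 0.1437]
0.07 139 [0.1029 0.1329 0.1436]
0.072 60 [0.1021 0.1134 0.1295]
0.074 28 [0.1019 0.103  0.115 ]
0.076 24 [0.1018 0.1028 0.1039]
0.078 39 [0.1019 0.1026 0.1037]
0.08 52 [0.1021 0.1026 0.1034]
0.082 33 [0.1016 0.1024 0.1035]
0.084 4 [0.0838 0.0848 0.0858]
0.086 14 [0.0843 0.0845 0.0849]
0.088 46 [0.0841 0.0848 0.0856]
0.09 51 [0.0841 0.0847 0.0854]
0.092 52 [0.0837 0.0846 0.0857]
0.094 54 [0.0838 0.0845 0.0854]
0.096 231 [0.085  0.0945 0.1029]
0.098 59 [0.1019 0.1024 0.1033]
0.1 61 [0.102  0.1026 0.1036]
0.102 63 [0.1018 0.1027 0.1035]
0.104 58 [0.1018 0.1026 0.1035]
0.106 62 [0.1018 0.1027 0.1039]
0.108 57 [0.1018 0.1025 0.1034]
0.11 63 [0.102  0.1026 0.1036]
0.112 57 [0.1019 0.1026 0.1034]
0.114 61 [0.1018 0.1027 0.1036]
0.116 57 [0.1019 0.1025 0.1033]
0.118 61 [0.1015 0.1026 0.1036]
0.12 56 [0.1018 0.1025 0.1033]
0.122 29 [0.1016 0.1023 0.1037]
0.124 3 [0.0059 0.0064 0.0071]
0.126 4 [0.0063 0.0068 0.0074]
0.128 8 [0.006  0.0065 0.0073]
```

View pics/w1c.png

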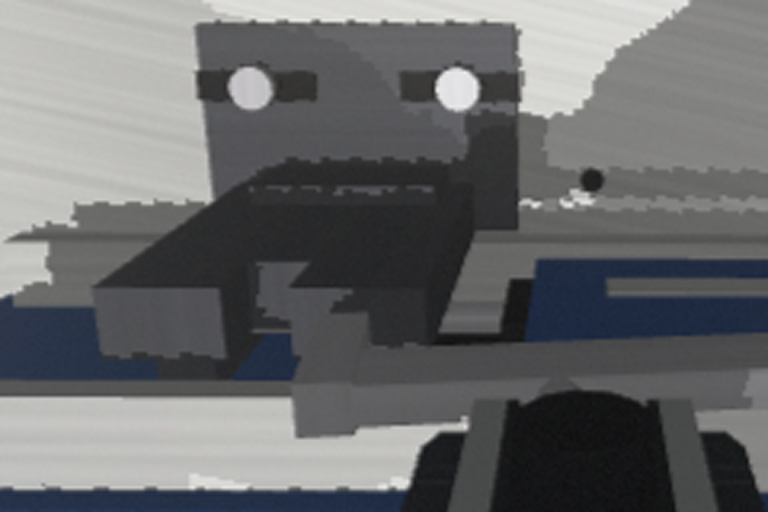

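Lug end is at crop (295–370, 290–435), over the tooth and short of the notch gap (225–300). Next I get the bar-end edge exactly.

Run:
```python
from h import *
H=np.load('wH1.npy')
m=(abs(H[...,0]-.108)<.006)&(abs(H[...,2]-.1425)<.004)&(H[...,1]>.04)&(H[...,1]<.1)
q=H[m]; print(len(q),np.histogram(q[:,1],bins=np.arange(.06,.076,.001)))
f=np.polyfit(q[:,1],q[:,2],1); print('slope',np.arctan(f[0]), np.polyval(f,.07))
m=(abs(H[...,0]-.108)<.006)&(abs(H[...,2]-.1025)<.0015)&(H[...,1]>.05)
y=np.sort(H[m][:,1]); i=np.argmax(np.diff(y)); print(y[0],y[i],y[i+1],y[-1])
```

```text
914 (array([30, 43, 38, 35, 34, 39, 39, 38, 44, 36, 17,  0,  0,  0,  0]), array([0.06 , 0.061, 0.062, 0.063, 0.064, 0.065, 0.066, 0.067, 0.068,
       0.069, 0.07 , 0.071, 0.072, 0.073, 0.074, 0.075]))
slope 0.10731709541083244 0.1427786519586102
0.05388924948695781 0.08204607960216985 0.09572322974545215 0.12229352186449131
```

play_rows(
  deltas=[0, -0.4, 0, 0, 0, 0, 0, -0.4, 0, 0, 0, 0, 0, -0.4, 0, 0, 0, 0, 0, -0.4, 0, 0, 0, 0, 0, -0.28, 0, 0, 0, 0],
)

```text
time_s: 5.47
eef_pos: [0.4883, 0.0173, 0.1558]
tcp_rot: [0.002, 0.994, 0.108, 0.0]
contact_force: [2.3, -7.3, -8.4]
opening: 0.223
```

play_rows(
  deltas=[0, 0, 0, 0, 0, 0, 0, 0, 0, 0, 0, 0],
)

```text
time_s: 5.63
eef_pos: [0.4882, 0.0177, 0.156]
tcp_rot: [0.001, 0.994, 0.108, 0.0]
contact_force: [1.6, -6.1, -8.5]
opening: 0.224
```

```bash
cat > look.py <<'E'
from h import *
import sys
s,im,d=snap('wrist',sys.argv[1]); 
K,M=cal('wrist',s);C=cloud(d,K,M)
th=np.radians(12.33); R=np.array([[np.cos(th),np.sin(th)],[-np.sin(th),np.cos(th)]])
H=C.copy(); H[...,:2]=(C[...,:2]-np.array([.3918,-.0429]))@R.T
print('tcp H',(s['eef_pos'][:2]-np.array([.3918,-.0429]))@R.T,s['eef_pos'][2],s['time_s'],s['contact_force'])
def ex(z,w,a,b):
    m=(abs(H[...,0]-.108)<.006)&(abs(H[...,2]-z)<w)&(H[...,1]>a)&(H[...,1]<b); return H[m]
q=ex(.1025,.0015,.05,.13); y=np.sort(q[:,1]); i=np.argmax(np.diff(y)); print('keeper',y[0],y[i],y[i+1],y[-1])
q=ex(.134,.012,.05,.1); print('bar end',np.percentile(q[:,1],[98,99.5,100]))
q=q[q[:,1]>q[:,1].max()-.03]; t=[(y,np.percentile(q[abs(q[:,1]-y)<.001,2],97)) for y in np.arange(q[:,1].max()-.028,q[:,1].max()-.001,.002)]
f=np.polyfit(*np.array(t).T,1); print('slope',np.arctan(f[0]),'top z at end',np.polyval(f,q[:,1].max()))
E
python3 look.py w2.png
```

```text
tcp H [0.10708582 0.03865381] 0.15595530240948904 5.6333 [ 1.63539233 -6.06252724 -8.51549216]
keeper 0.05396402798182888 0.08202174745734189 0.09569367909900812 0.12208374008063644
bar end [0.08736541 0.08844489 0.08953284]
slope 0.11570303770005899 top z at end 0.1437976209672066
```

play_rows(
  deltas=[0, -0.15, 0.15, 0, 0, 0, 0, -0.14, 0.15, 0, 0, 0, 0, -0.13, 0.2, 0, 0, 0, 0, 0, 0, 0, 0, 0, 0, 0, 0, 0, 0, 0],
)

```text
time_s: 6.1
eef_pos: [0.4875, 0.0209, 0.1517]
tcp_rot: [0.002, 0.994, 0.108, 0.0]
contact_force: [0.9, -6.6, -5.9]
opening: 0.225
```

```bash
python3 look.py w3.png; python3 -c "
import cv2;im=cv2.imread('pics/w3.png');cv2.imwrite('pics/w3c.png',cv2.resize(im[120:280,140:380],None,fx=3.2,fy=3.2,interpolation=cv2.INTER_CUBIC))"
```

```text
tcp H [0.1071429  0.04189902] 0.15171223765521083 6.1 [ 0.94503029 -6.62255429 -5.94843196]
keeper 0.05427809621007678 0.0906382770241183 0.09580452235245208 0.12207542458103979
bar end [0.0890721  0.08961102 0.09030397]
slope 0.07415934530529047 top z at end 0.13732716080324572
```

View pics/w3c.png

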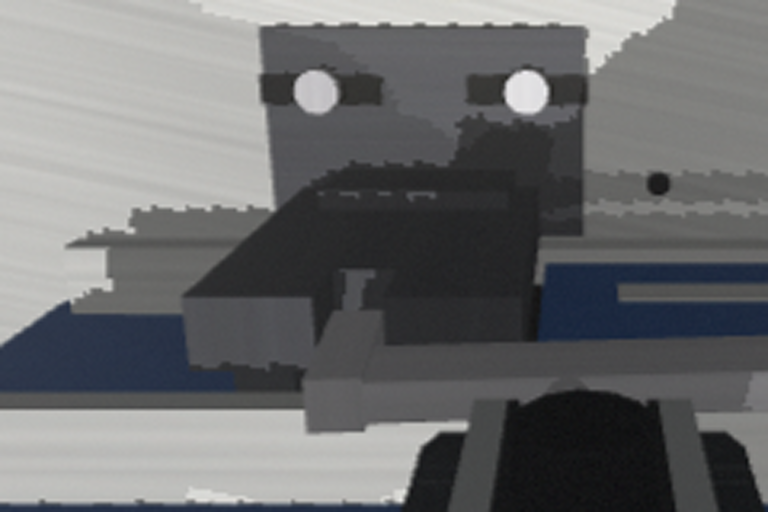

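The lug (crop 305–385) now stands over the notch mouth between wall edge (312) and tooth edge (385), a little to the tooth side. I nudge it +1 mm and lower gently.

play_rows(
  deltas=[0, -0.1, 0, 0, 0, 0, 0, -0.1, 0.13, 0, 0, 0, 0, -0.1, 0.13, 0, 0, 0, 0, 0, 0, 0, 0, 0, 0, 0, 0, 0, 0, 0],
)

```text
time_s: 6.57
eef_pos: [0.4869, 0.0237, 0.1491]
tcp_rot: [0.003, 0.994, 0.108, 0.0]
contact_force: [1.9, -7.0, -4.9]
opening: 0.225
```

```bash
python3 look.py w4.png
```

```text
tcp H [0.10716826 0.04476558] 0.1491323931631866 6.5667 [ 1.89782805 -7.00035591 -4.87160597]
keeper 0.05442645697446538 0.09268565611843699 0.09582288568945187 0.12259127298915207
bar end [0.09095521 0.09152023 0.09194778]
slope 0.05285097676579653 top z at end 0.1332274853265195
```

play_rows(
  deltas=[0, -0.07, 0.1, 0, 0, 0, 0, -0.06, 0.1, 0, 0, 0, 0, -0.06, 0.1, 0, 0, 0, 0, 0, 0, 0, 0, 0],
)

```text
time_s: 6.95
eef_pos: [0.4865, 0.0257, 0.1462]
tcp_rot: [0.002, 0.994, 0.108, 0.001]
contact_force: [1.1, -6.5, -5.2]
opening: 0.226
```

play_rows(
  deltas=[0, -0.07, 0.1, 0, 0, 0, 0, -0.06, 0.1, 0, 0, 0, 0, -0.06, 0.1, 0, 0, 0, 0, 0, 0, 0, 0, 0],
)

```text
time_s: 7.28
eef_pos: [0.4862, 0.0272, 0.1442]
tcp_rot: [0.003, 0.994, 0.108, 0.001]
contact_force: [-0.5, -6.2, -1.6]
opening: 0.226
```

```bash
python3 look.py w5.png
```

```text
tcp H [0.10722077 0.04829229] 0.14415338174538583 7.2833 [-0.48008049 -6.20503818 -1.64126199]
keeper 0.05400070745938101 0.09345564519339007 0.09582364070654316 0.12215840624923956
bar end [0.09267526 0.09312659 0.09344045]
slope -0.0015164602049818764 top z at end 0.12574793048164948
```

play_rows(
  deltas=[0, 0.05, 0.06, 0, 0, 0, 0, 0.1, 0, 0, 0, 0, 0, 0, 0, 0, 0, 0, 0, 0, 0, 0, 0, 0],
)

```text
time_s: 7.67
eef_pos: [0.4864, 0.0266, 0.1441]
tcp_rot: [0.002, 0.994, 0.108, 0.001]
contact_force: [-1.4, -5.4, 2.4]
opening: 0.226
```

play_rows(
  deltas=[0, 0, 0, 0, 0, 0, 0, 0, 0, 0, 0, 0, 0, 0, 0, 0, 0, 0, 0, 0, 0, 0, 0, 0, 0, 0, 0, 0, 0, 0],
  fingers=60,
)

```text
time_s: 8.08
eef_pos: [0.4858, 0.0287, 0.1422]
tcp_rot: [-0.0, 0.994, 0.109, 0.0]
contact_force: [0.1, 0.1, 0.2]
opening: 0.606
```

```bash
python3 look.py w6.png; python3 -c "
import cv2;im=cv2.imread('pics/w6.png');cv2.imwrite('pics/w6c.png',cv2.resize(im[120:320,140:440],None,fx=2.6,fy=2.6,interpolation=cv2.INTER_CUBIC))"
```

```text
tcp H [0.10712229 0.04987414] 0.14223599064322226 8.0833 [0.11677729 0.10880197 0.18881553]
keeper 0.05397172605320467 0.09162415568811594 0.09563643336235951 0.12224629369092457
bar end [0.09130404 0.09173642 0.09210307]
slope 0.00335612406064736 top z at end 0.12581023593994173
```

View pics/w6c.png

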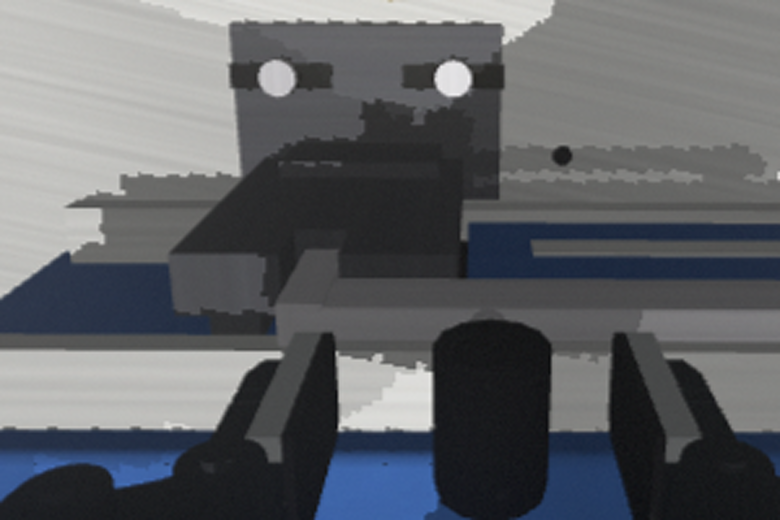

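The bar lies level with its lug in the notch (crop 280–340) against the tooth's side, the knob stands free between the open fingers, and the tool feels no force. I retract straight up.

play_rows(
  deltas=[0, 0, -1, 0, 0, 0, 0, 0, -2, 0, 0, 0, 0, 0, -2.5, 0, 0, 0, 0, 0, -2, 0, 0, 0, 0, 0, -1, 0, 0, 0],
)

```text
time_s: 8.55
eef_pos: [0.487, 0.0282, 0.2309]
tcp_rot: [0.0, 0.994, 0.109, 0.003]
contact_force: [0.1, 0.2, 0.1]
opening: 0.601
```

play_rows(
  deltas=[0, 0, 0, 0, 0, 0, 0, 0, 0, 0, 0, 0, 0, 0, 0, 0, 0, 0, 0, 0, 0, 0, 0, 0],
)

```text
time_s: 8.88
eef_pos: [0.4848, 0.0283, 0.2253]
tcp_rot: [-0.0, 0.994, 0.109, -0.002]
contact_force: [0.4, -0.1, -0.4]
opening: 0.596
```

```bash
python3 look.py w7.png && python3 -c "
from cell import robot; robot.sign_off()"
```

```text
tcp H [0.10607339 0.04969738] 0.2253135399073298 8.8833 [ 0.41754417 -0.06564932 -0.35012185]
keeper 0.05464232917416533 0.09094478071648306 0.0959669532023525 0.12194367126903659
bar end [0.09123187 0.09189599 0.09194485]
slope 0.016745217852472495 top z at end 0.12591447429458952
the job is handed in; nothing more can be done
```

The gate is shut and latched, and I handed the job in at about 9 s of the 51 s allowed. No verdict was reported. I gripped the knob, lifted the bar, carried the lug over the tooth, lowered it into the notch, then released and backed straight up.

**Keeper:** the camera put the notch about 0 to 1 mm from nominal along housing y and 2 to 3 mm low.

**Forces:** the force felt at the tool stayed under about 12 N. That includes the bar's weight and the buffer; the contact force on the keeper itself is not measured directly.

**Last checks:**
- After release, the bar end stayed at the same place (housing y about 0.092 m) in two views. That matches the lug resting against the tooth's side, with gate travel about 72 mm.
- The bar's top read 0.126 m at its end, against 0.125 to 0.126 m when it was down at the start.
- The tool felt no contact after release.

**Disagreement:** the bar's fitted slope was 0.003 rad just after release and 0.017 rad in the last, more distant view. I put this down to depth noise, because the end height had not changed. Both are under the 0.025 rad limit.

**Bystanders:** I did not re-measure them at the end. No contact with any of them was planned or felt.

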